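# Clamp a sheet-steel cover square under a twin-screw hold-down

## Task

Slide the folded sheet-steel cover along the clamp's base plate until it is fully home, flat against both back stops. Then screw the two knobs down alternately in small steps, never letting one end of the clamp bar get more than 5 mm lower than the other, until the two sprung feet together press the cover with about 60 N (about half a radian of each knob past first touch) and never more than 100 N, and finish with the bar level. Leave the spanner, can and metal block on the table alone.

Things in the scene. Friction and masses are not known exactly. Their poses are not given: they have to be found in the camera images.
- clamp: The fixed clamp. Origin: underside centre on the table, midway between the screws; x points from the open loading side to the back stops, y to the left screw, z up. Base plate 260 x 330 mm (x -160 to +100), top at z 8. Two 40 mm wide back stops at y +-50, faces at x +70, tops z 32. Two grey towers at y +-120, 54 x 44 mm, top z 110. A shoe with two sprung feet hangs under the bar between them.
- knob_l_grip (a point): Left knob (+y): black upright wing 46 long, 14 thick, 34 mm high on the left tower. Point: on the screw axis, 12 mm below the wing's top, 147 mm above the table, to grip; x along the wing, z up. Clockwise from above lowers the bar's left end 4 mm per radian; knob height stays. Friction about 0.26 N m either way holds it; each newton of screw pull adds 0.004 N m when tightening.
- knob_r_grip (a point): Right knob (clamp -y side), the same as the left; it lowers the right end of the bar. It starts at a different angle. Both have over 5 rad of travel from the start; the screw pull helps loosening by as much as it resists tightening.
- bar_mid (a point): Middle of the top face of the aluminium clamp bar (34 mm in x, 22 mm high; top at about z 95 at the start). Axes as the clamp's when level; y runs along the bar to its left end and tips with it. The screws pull the bar 120 mm to either side of this point.
- cover: Loose folded sheet-steel cover, an upside-down tray 150 (x) x 160 (y) x 30 mm, 0.5 to 1 kg, on the base plate under the bar. Origin: centre of its underside; x points to the back stops. It starts 25 to 45 mm short of the stops, slightly askew; its near edge sticks out towards the robot and can be pushed there. Home: origin at clamp x -5 mm.
- cover_far (a point): Middle of the cover's far face (the one that goes against the stops), 15 mm above its underside.
- spanner: Bystander: a spanner lying on the table left of the clamp.
- spray_can: Bystander: blue can, 52 mm diameter, 130 mm tall, standing to the right of the clamp.
- square_block: Bystander: plain aluminium block, 50 mm cube, behind the clamp.
- bar: The clamp bar with all that it carries: the shoe hangs under it and holds two sprung rubber feet (22 mm diameter, at clamp x 0, y +-65), pressing on the cover. Its packing is unknown (0 to 4 mm, the same for both feet): they start 4 to 8 mm above the cover's top. Each foot's spring: 15 N/mm from 0 N at first touch. Origin: on the left screw axis, 11 mm under the bar's top face.
Things that resemble listed ones, but are neither listed nor needed, are in the scene too. Several things have the shape of the cover; the one meant has the colours described above.

How it is judged:
By the outcome, as a careful person would: the job done as asked, in the order asked, and still so for the second after the job is handed in, with the robot touching nothing.
It also fails if it takes over 72 s, if anything falls off the work surface, if the arm or the gripper's body presses on something with over 40 N, if the wrist force passes 120 N, or if a joint passes its speed limit or range.

## Robot

A 6-joint arm with a two-finger parallel gripper is mounted at the origin on the work surface. World frame = base frame: x ahead of the robot, y to its left, z up, the work surface at z = 0. Lengths are in m, angles in rad, forces in N, time in s.
With the tool pointing down it reaches from about 0.3 to 0.95 m from the base axis. Payload 3.1 kg.
Tool frame: the origin (TCP) lies between the finger pads; the fingertips stand 11 mm ahead of it and the grasp point (between the pads) lies 8 mm behind it (ctrl.tip_extent is the distance from the TCP to the fingertips, in m); z points along the fingers, y is the line along which they close (so a half turn about z gives the same grasp; the last joint's range is limited). The gripper opens to 85 mm and grips with 20 to 120 N. Pads are 22 mm wide; open, the fingers measure 114 mm over their backs; the gripper's body (76 mm by 85 mm) begins 54 mm behind the grasp point. The pads swing forward as they close: fully open they stand 13 mm farther back than shut.
Start: joints at [-1.176, 0.308, 1.634, -0, 1.2, -0.07], TCP at [0.28, -0.559, 0.242] pointing down, gripper open.
Joint ranges: [-3.06, 3.06], [-0.79, 1.96], [0.05, 2.63], [-1.19, 4.34], [0.05, 2.64], [-2.94, 2.94]. Speed limits (rad/s): [2.79, 2.79, 3.14, 3.14, 3.14, 3.14].

## Interface

Orientations are given as a rotation vector (axis times angle).
In Python, from rig import ctrl, eyes gives the robot as it stands.
- The arm moves only by the tool servo_tool, never from a script. Its argument "plan" is a list of rows, each a list of 6 numbers: the shift along the world's x, y, z in units of 25 mm (1.0 is 25 mm), then the turn, a rotation vector about the world's x, y, z in rad. In form: [[x, y, z, ax, ay, az], ...]. A call has exactly 10 rows; each row shifts and turns the commanded pose from where the row before left it; what a row does not reach is not made up. A row lasts 1/8 s, in which the tool goes at most 62.5 mm and 10.7 degrees, less where a joint would pass 70% of its speed; a pose out of reach is approached as far as the arm can. A call is refused whole if a number of a shift passes 1 or a number of a turn 0.188, either way. A call with a gripper value outside its range is refused whole. "claw" is the finger opening in mm, from 0 to 85.4, set as the call begins (left out, the last holds). The fingers move at their own pace and stop on an object; "grip_force" is the grip in N (left out, the last holds). Time passes only in rows, so rows that do not move let the fingers close, or fill a call up. It gives the time, the measured TCP pose, the force, the opening and the grip force at its end, in the units of the state.
- ctrl.state(): the state, without advancing time (a new reading comes with each control period).
- eyes.camera(name): name is "scene" or "top"; returns a dict with "color" (384x512x3 uint8, red, green, blue), "mtx" (3x3 intrinsics, pixels), "camera_from_world" (4x4, takes a point from world to camera coordinates). Camera axes: x right, y down, z forward; pixel columns grow to the right and rows downward; lengths in m; the calibration is good to about 2 mm. A picture is of the moment at which its call begins. There is no depth.
- ctrl.hand_in(): hands the job in; it is judged then, once.
The state is a dict: "clock": time; "joint_pos": joint angles; "joint_velocities": joint speeds; "joint_efforts": joint torques, N m; "tcp_pos": TCP position; "tool_rot": TCP orientation; "force": force on the tool from outside, world axes, zero at the start; "wrist_torque": the same for the moment, N m; "grip_width": finger opening in m; "grasp_force": force on a finger pad.
Only numpy, scipy, OpenCV 4.12 (cv2) and the standard library are available. Lean on these libraries where they do the work, as an engineer would, in place of code of your own. Each camera call takes 0.05 s, during which the arm holds its last target. There are 200 camera calls.

## Working session

There is one attempt and no reset: what is moved stays moved. The work goes in short steps, Python scripts to look and compute and a tool call to move; the robot and the scene stay as the last step left them, time stands still between calls to the robot, and variables do not carry over. Pictures are saved under pics/ and viewed, at most 10 in all, crops included, and the job is handed in when it is done.

Besides the shell and the picture viewer there is one more tool, called after "Call:" by a JSON object that holds its "op" and its "data". servo_tool: Moves the arm, as the interface text tells. Its arguments: {"type":"object","properties":{"plan":{"type":"array","items":{"type":"array","items":{"type":"number"}}},"claw":{"type":"number"},"grip_force":{"type":"number"}},"required":["plan"]}

```bash
mkdir -p pics
python3 - <<'E'
from rig import ctrl, eyes
import cv2,numpy as np
for n in("scene","top"):
    c=eyes.camera(n); cv2.imwrite(f"pics/{n}0.png",cv2.resize(c["color"][:,:,::-1],None,fx=1.5,fy=1.5,interpolation=cv2.INTER_CUBIC))
    np.savez(f"{n}0.npz",**c); print(n,c["mtx"].round(1).tolist(),c["camera_from_world"].round(4).tolist())
print(ctrl.state())
E
```

```text
scene [[392.6, 0.0, 253.8], [0.0, 392.6, 193.0], [0.0, 0.0, 1.0]] [[-0.3619, 0.9322, 0.0111, 0.2389], [0.7744, 0.3072, -0.5532, -0.3185], [-0.5191, -0.1916, -0.833, 1.3469], [0.0, 0.0, 0.0, 1.0]]
top [[408.4, 0.0, 253.5], [0.0, 408.4, 189.8], [0.0, 0.0, 1.0]] [[-0.0077, -1.0, 0.005, -0.0225], [-0.9809, 0.0066, -0.1945, 0.554], [0.1945, -0.0064, -0.9809, 1.1468], [0.0, 0.0, 0.0, 1.0]]
{'clock': 0.1, 'joint_pos': array([-1.17570245e+00,  3.08957355e-01,  1.63507615e+00,  6.90138903e-06,
        1.19971312e+00, -6.96758710e-02]), 'joint_velocities': array([-0.00011551, -0.00024469, -0.00261743, -0.0004875 ,  0.00056417,
       -0.00045412]), 'joint_efforts': array([-2.00227241e-04, -4.16407084e+01, -2.77645344e+01, -1.13816184e-04,
        4.03905666e-03,  3.93902297e-06]), 'tcp_pos': array([ 0.27984191, -0.55802526,  0.24112931]), 'tool_rot': array([-3.05507788e+00, -7.23011887e-01,  5.37762204e-04]), 'force': array([ 0.90863778,  0.82596341, -0.13465607]), 'wrist_torque': array([-0.04184797,  0.02529951,  0.01923946]), 'grasp_force': 0.0, 'grip_width': 0.08506490974198062}
```

View pics/scene0.png

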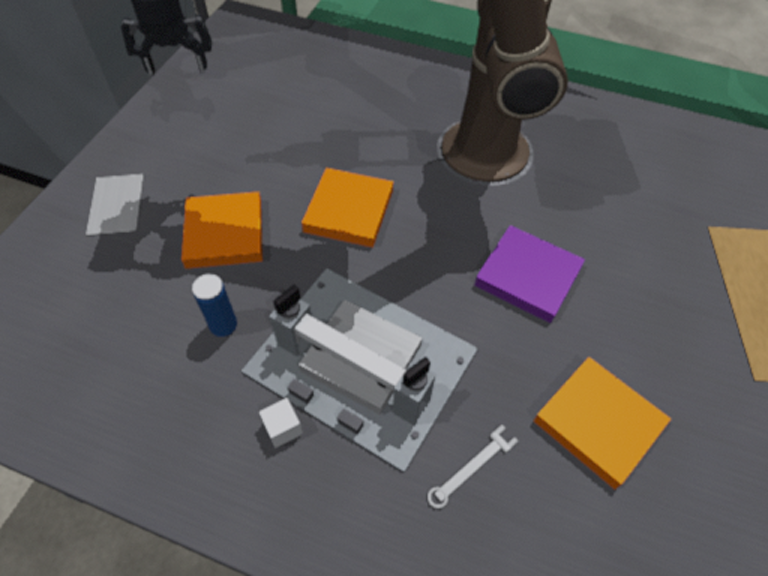

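View pics/top0.png

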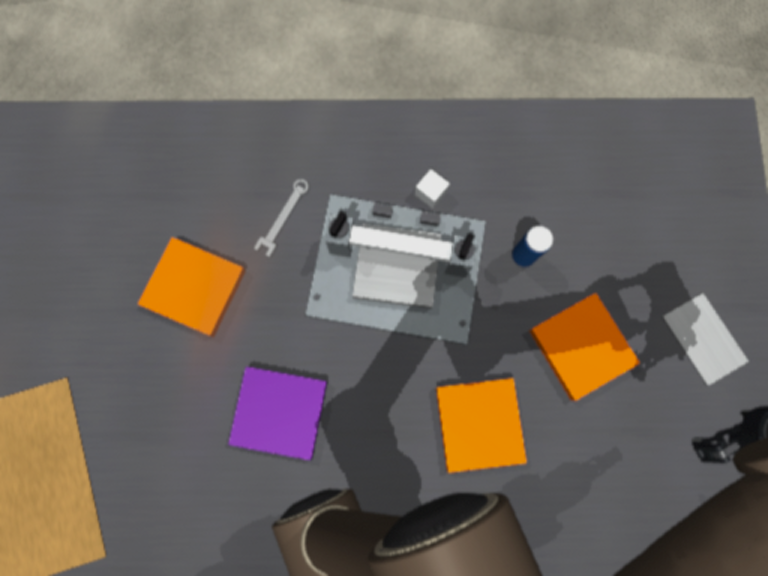

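The cover is the grey steel tray on the base plate, under the bar: top view about (393,275), scene view about (365,350). The four lookalikes are orange at (190,286), (585,347) and (481,424) and purple at (278,412). They have the wrong colour and lie off the clamp. An enlarged crop should confirm this.

Run:
```python
import cv2,numpy as np
t=np.load("top0.npz")["color"][125:235,198:333,::-1]; s=np.load("scene0.npz")["color"][175:315,158:322,::-1]
a=cv2.resize(t,None,fx=5.9,fy=5.9,interpolation=cv2.INTER_CUBIC)
cv2.imwrite("pics/t1.png",cv2.resize(t,(0,0),fx=5,fy=5,interpolation=cv2.INTER_CUBIC))
cv2.imwrite("pics/s1.png",cv2.resize(s,(0,0),fx=4,fy=4,interpolation=cv2.INTER_CUBIC))
```

```text
(no output)
```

View pics/t1.png

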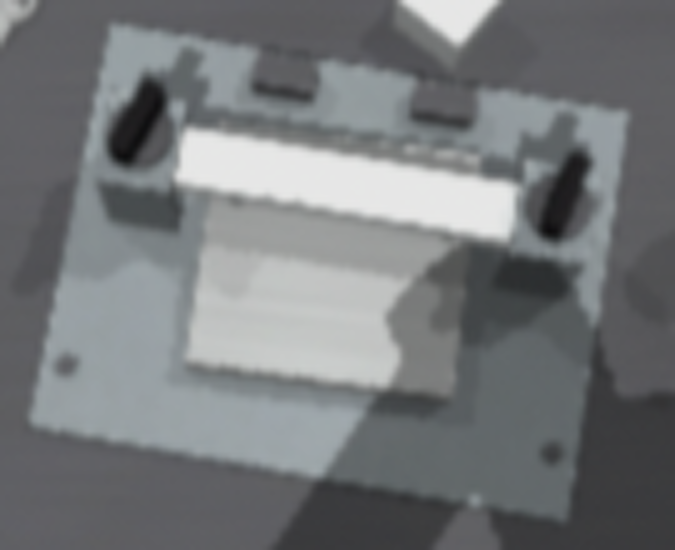

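View pics/s1.png

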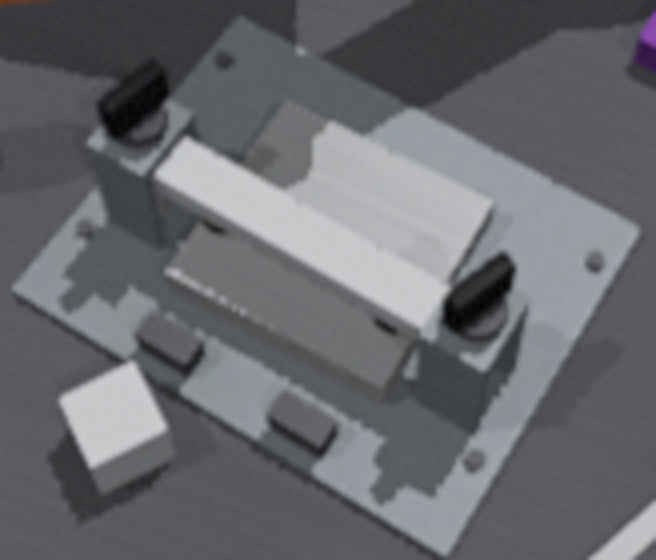

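Confirmed: the grey steel tray sits on the base plate under the bar. Base-plate corners are readable in both crops: t1 (112,25), (629,112), (568,520), (31,427); s1 (240,18), (640,230), (447,555), (14,290). The cover's near top edge runs from (188,363) to (455,397) in t1, and the wings are dark blobs on the towers. Next I'll fit the clamp pose, cover and wing angles.

```bash
cat > h.py <<'E'
import numpy as np,cv2
from scipy.optimize import least_squares
def proj(c,P):
    P=np.atleast_2d(P); q=P@c["camera_from_world"][:3,:3].T+c["camera_from_world"][:3,3]
    q=q@c["mtx"].T; return q[:,:2]/q[:,2:]
def c2w(p,P):
    P=np.atleast_2d(P).astype(float); c,s=np.cos(p[2]),np.sin(p[2])
    return np.c_[p[0]+c*P[:,0]-s*P[:,1],p[1]+s*P[:,0]+c*P[:,1],P[:,2]]
def ray(c,px,z):
    R,t=c["camera_from_world"][:3,:3],c["camera_from_world"][:3,3]
    d=R.T@np.linalg.solve(c["mtx"],[px[0],px[1],1]);o=-R.T@t
    return o+d*(z-o[2])/d[2]
def wing(c,p,y,ths):
    # dark-blob silhouette IoU vs wing angle (clamp frame)
    g=c["color"].max(axis=2)
    ctr=proj(c,c2w(p,[[0,y,.142]]))[0]; k=4
    x0,y0=int(ctr[0])-22,int(ctr[1])-22
    G=cv2.resize(g[y0:y0+44,x0:x0+44],None,fx=k,fy=k,interpolation=cv2.INTER_CUBIC)
    best=[]
    M=(G<45).astype(np.uint8)
    n,l,st,_=cv2.connectedComponentsWithStats(M)
    M=(l==1+np.argmax(st[1:,4])).astype(np.uint8)
    for th in ths:
      for dx in range(-8,9,2):
       for dy in range(-8,9,2):
        b=np.array([[a*.023,e*.007,z] for a in(-1,1) for e in(-1,1) for z in(.125,.159)])
        b=c2w((0,0,th),b)+[0,y,0]
        q=(proj(c,c2w(p,b))-[x0,y0]+.5)*k-.5+[dx,dy]
        H=np.zeros_like(M);cv2.fillConvexPoly(H,cv2.convexHull(q.round().astype(np.int32)),1)
        best.append(((H&M).sum()/(H|M).sum(),th,dx/k,dy/k))
    return max(best)
E
cat > fit.py <<'E'
from h import *
T,S=np.load("top0.npz"),np.load("scene0.npz");T=dict(T);S=dict(S)
C=np.array([[.1,.165,.008],[.1,-.165,.008],[-.16,-.165,.008],[-.16,.165,.008]])
tp=(np.array([[112,25],[629,112],[568,520],[31,427]])+.5)/5-.5+[198,125]
sp=(np.array([[447,555],[14,290],[240,18],[640,230]])+.5)/4-.5+[158,175]
f=lambda p:np.r_[proj(T,c2w(p,C))-tp,proj(S,c2w(p,C))-sp].ravel()
r=least_squares(f,[.6,0,-.1]);p=r.x;print("clamp",p.round(4),f(p).round(1))
for i in(188,363),(455,397):
    w=ray(T,(np.array(i)+.5)/5-.5+[198,125],.038); d=w[:2]-p[:2];c,s=np.cos(p[2]),np.sin(p[2])
    print("near edge clamp xy",(c*d[0]+s*d[1]).round(4),(-s*d[0]+c*d[1]).round(4))
np.save("clamp.npy",p)
ths=np.arange(-1.57,1.57,.04)
for n,y in("L",.12),("R",-.12):
    print(n,c2w(p,[[0,y,.147]]).round(4),[tuple(np.round(wing(c,p,y,ths),3)) for c in(T,S)])
E
python3 fit.py
```

```text
clamp [ 0.6292 -0.0666 -0.1825] [-0.1 -0.2  0.2  0.1  0.2  0.4 -0.2 -0.   0.1  0.7 -0.6  0.  -0.4 -0.5
  0.8 -0.4]
near edge clamp xy -0.1097 0.0758
near edge clamp xy -0.1022 -0.0838
L [[0.651  0.0514 0.147 ]] [(np.float64(0.647), np.float64(-0.13), np.float64(0.0), np.float64(-1.0)), (np.float64(0.496), np.float64(-0.13), np.float64(-0.5), np.float64(1.5))]
R [[ 0.6075 -0.1846  0.147 ]] [(np.float64(0.644), np.float64(-0.33), np.float64(-0.5), np.float64(0.0)), (np.float64(0.839), np.float64(-0.05), np.float64(0.0), np.float64(-0.5))]
```

Call:
{"op": "servo_tool", "data": {"plan": [[0.41,1,0,0,0,-0.065],[0.41,1,0,0,0,-0.065],[0.41,1,0,0,0,-0.065],[0.41,1,0,0,0,-0.065],[0.41,1,0,0,0,-0.065],[0.41,1,0,0,0,-0.065],[0.41,1,0,0,0,-0.065],[0.41,1,0,0,0,-0.065],[0.41,1,0,0,0,-0.065],[0.41,1,0,0,0,-0.065]], "claw": 85}}

```text
clock: 1.35
tcp_pos: [0.3826, -0.3076, 0.2418]
tool_rot: [-3.127, 0.294, 0.001]
force: [0.9, 0.6, 0.0]
grip_width: 0.0851
grasp_force: 0.0
```

Call:
{"op": "servo_tool", "data": {"plan": [[0.41,1,0,0,0,0],[0.41,1,0,0,0,0],[0.41,1,0,0,0,0],[0.41,1,0,0,0,0],[0.41,1,0,0,0,0],[0.41,1,-0.8,0,0,0],[0.41,1,-0.8,0,0,0],[0.41,1,-0.8,0,0,0],[0.41,1,-0.8,0,0,0],[0.41,0.7,-0.8,0,0,0]]}}

```text
clock: 2.6
tcp_pos: [0.4849, -0.0651, 0.1413]
tool_rot: [-3.128, 0.289, 0.001]
force: [0.2, -0.1, 0.1]
grip_width: 0.0849
grasp_force: 0.0
```

```bash
cat > st.py <<'E'
from rig import ctrl
import numpy as np
from scipy.spatial.transform import Rotation as R
p=np.load("clamp.npy")
def st():
    s=ctrl.state();x=R.from_rotvec(s["tool_rot"]).as_matrix();d=s["tcp_pos"][:2]-p[:2];c,n=np.cos(p[2]),np.sin(p[2])
    print("t",round(s["clock"],2),"tcp",s["tcp_pos"].round(4),"clampxy",(c*d[0]+n*d[1]).round(4),(-n*d[0]+c*d[1]).round(4),"toolx ang-clamp",round(np.arctan2(x[1,0],x[0,0])-p[2],3),"F",s["force"].round(1),"Tq",s["wrist_torque"].round(3),"w",round(s["grip_width"],4),"gf",round(s["grasp_force"],1),"j",s["joint_pos"].round(2),"zax",x[:,2].round(3))
if __name__=="__main__": st()
E
python3 st.py
```

```text
t 2.6 tcp [ 0.4849 -0.0651  0.1413] clampxy -0.1422 -0.0247 toolx ang-clamp -0.002 F [ 0.2 -0.1  0.1] Tq [ 0.002 -0.02   0.014] w 0.0849 gf 0.0 j [-0.22  0.18  2.03  0.    0.94  1.53] zax [-0.001  0.    -1.   ]
```

Call:
{"op": "servo_tool", "data": {"plan": [[0,0.17,-0.94,0,0,0],[0,0.17,-0.94,0,0,0],[0,0.17,-0.94,0,0,0],[0,0.17,-0.94,0,0,0],[0,0.17,-0.93,0,0,0],[0.39,-0.07,0,0,0,0],[0.39,-0.07,0,0,0,0],[0.2,-0.04,0,0,0,0],[0.2,-0.04,0,0,0,0],[0.2,-0.04,0,0,0,0]]}}

```text
clock: 3.85
tcp_pos: [0.5155, -0.0504, 0.0247]
tool_rot: [-3.127, 0.288, 0.016]
force: [-8.4, 3.5, 7.2]
grip_width: 0.0848
grasp_force: 4.4
```

```bash
python3 st.py
```

```text
t 3.85 tcp [ 0.5155 -0.0504  0.0247] clampxy -0.1148 -0.0047 toolx ang-clamp -0.002 F [-8.4  3.5  7.2] Tq [0.869 1.167 0.428] w 0.0848 gf 4.4 j [-0.18  0.43  1.99  0.    0.73  1.57] zax [-0.01   0.002 -1.   ]
```

Call:
{"op": "servo_tool", "data": {"plan": [[0.16,-0.03,0,0,0,0],[0.16,-0.03,0,0,0,0],[0.16,-0.03,0,0,0,0],[0.12,-0.02,0,0,0,0],[0.08,-0.015,0,0,0,0],[0.06,-0.01,0,0,0,0],[0.06,-0.01,0,0,0,0],[0.04,-0.007,0,0,0,0],[0.04,-0.007,0,0,0,0],[0,0,0,0,0,0]]}}

```text
clock: 5.1
tcp_pos: [0.5376, -0.0547, 0.0247]
tool_rot: [-3.127, 0.29, 0.014]
force: [-7.0, 1.2, 4.8]
grip_width: 0.0851
grasp_force: 3.8
```

```bash
python3 st.py
```

```text
t 5.1 tcp [ 0.5376 -0.0547  0.0247] clampxy -0.0922 -0.0049 toolx ang-clamp -0.003 F [-7.   1.2  4.8] Tq [0.293 1.115 0.023] w 0.0851 gf 3.8 j [-0.18  0.46  1.94  0.    0.75  1.57] zax [-0.009  0.002 -1.   ]
```

Call:
{"op": "servo_tool", "data": {"plan": [[0.03,-0.005,0,0,0,0],[0.03,-0.005,0,0,0,0],[0.03,-0.005,0,0,0,0],[0.03,-0.005,0,0,0,0],[0.03,-0.005,0,0,0,0],[0.03,-0.005,0,0,0,0],[0,0,0,0,0,0],[0,0,0,0,0,0],[0,0,0,0,0,0],[0,0,0,0,0,0]]}}

```text
clock: 6.35
tcp_pos: [0.5392, -0.055, 0.0244]
tool_rot: [-3.127, 0.29, 0.025]
force: [-13.4, 1.7, 10.4]
grip_width: 0.085
grasp_force: 6.5
```

```bash
python3 st.py
```

```text
t 6.35 tcp [ 0.5392 -0.055   0.0244] clampxy -0.0906 -0.0049 toolx ang-clamp -0.003 F [-13.4   1.7  10.4] Tq [0.295 1.805 0.02 ] w 0.085 gf 6.5 j [-0.18  0.47  1.93 -0.    0.75  1.57] zax [-0.016  0.003 -1.   ]
```

Call:
{"op": "servo_tool", "data": {"plan": [[0.04,-0.007,0,0,0,0],[0.04,-0.007,0,0,0,0],[0.04,-0.007,0,0,0,0],[0.04,-0.007,0,0,0,0],[0.04,-0.007,0,0,0,0],[0.03,-0.005,0,0,0,0],[0,0,0,0,0,0],[0,0,0,0,0,0],[0,0,0,0,0,0],[0,0,0,0,0,0]]}}

```text
clock: 7.6
tcp_pos: [0.5392, -0.0549, 0.0233]
tool_rot: [-3.125, 0.29, 0.045]
force: [-22.4, 3.7, 16.3]
grip_width: 0.0852
grasp_force: 11.2
```

```bash
python3 st.py
```

```text
t 7.6 tcp [ 0.5392 -0.0549  0.0233] clampxy -0.0907 -0.0048 toolx ang-clamp -0.003 F [-22.4   3.7  16.3] Tq [0.513 3.211 0.033] w 0.0852 gf 11.2 j [-0.18  0.48  1.92 -0.    0.77  1.57] zax [-0.028  0.005 -1.   ]
```

The cover stopped dead at the predicted contact position while the force rose evenly on both fingers, so it is home. I'm backing off and lifting.

Call:
{"op": "servo_tool", "data": {"plan": [[-0.4,0.07,0,0,0,0],[-0.5,0.09,0,0,0,0],[-0.5,0.09,0.1,0,0,0],[-0.4,0.07,1,0,0,0],[-0.4,0,1,0,0,0],[-0.4,0,1,0,0,0],[-0.4,0,1,0,0,0],[-0.4,0,1,0,0,0],[0,0,1,0,0,0],[0,0,1,0,0,0]]}}

```text
clock: 8.85
tcp_pos: [0.4668, -0.0492, 0.2039]
tool_rot: [3.128, -0.291, 0.003]
force: [0.7, 0.4, -1.0]
grip_width: 0.0853
grasp_force: 0.0
```

```bash
python3 - <<'E'
from rig import eyes
import cv2,numpy as np
from h import *
p=np.load("clamp.npy"); C={n:eyes.camera(n) for n in("top","scene")}
rows=[]
for n,c in C.items():
    np.savez(f"{n}1.npz",**c)
    ims=[]
    for y in(.12,-.12):
        q=proj(c,c2w(p,[[0,y,.142]]))[0].astype(int); ims.append(cv2.resize(c["color"][q[1]-16:q[1]+16,q[0]-16:q[0]+16,::-1],(280,280),interpolation=cv2.INTER_CUBIC))
    q=proj(c,c2w(p,[[-.0,0,.03]]))[0].astype(int)
    ims.append(cv2.resize(c["color"][q[1]-50:q[1]+50,q[0]-40:q[0]+40,::-1],(224,280),interpolation=cv2.INTER_CUBIC))
    rows.append(np.hstack(ims))
cv2.imwrite("pics/k2.png",np.vstack(rows))
E
python3 st.py
```

```text
t 8.95 tcp [ 0.4695 -0.0497  0.206 ] clampxy -0.1602 -0.0124 toolx ang-clamp -0.003 F [0.4 1.  0.5] Tq [-0.009  0.022  0.037] w 0.0852 gf 0.0 j [-0.2   0.05  2.02  0.    1.06  1.56] zax [ 0.008 -0.002 -1.   ]
```

View pics/k2.png

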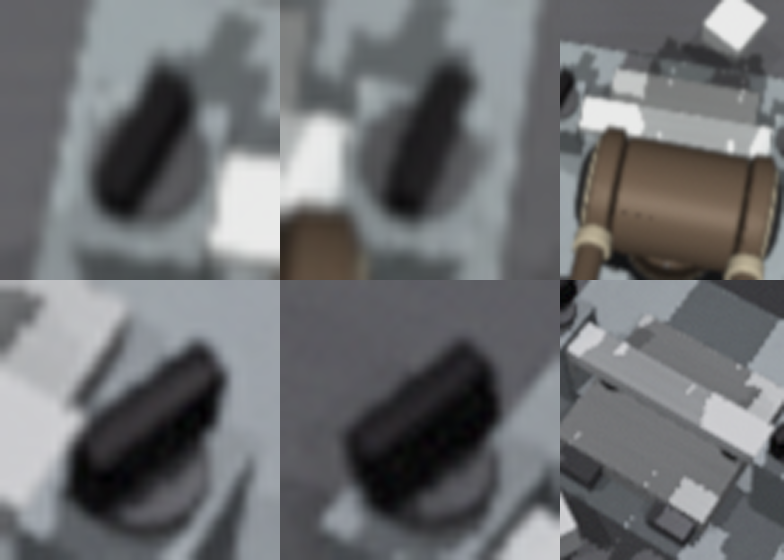

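The cover lies flush against both stops (bottom-right crop, around (585,470) and (675,520)). Both wings are clear in the four left crops. I'll refine the wing angles with the silhouette fit.

```bash
cat > wa.py <<'E'
import sys
from h import *
import h
src=open("h.py").read()
p=np.load("clamp.npy");k=sys.argv[1]
for y in(.12,-.12):
  for n in("top","scene"):
    c=dict(np.load(f"{n}{k}.npz")); 
    for T in(45,60,70,80,90):
      exec(src.replace("G<45",f"G<{T}"))
      try: print(y,n,T,np.round(wing(c,p,y,np.arange(-1.5,1.5,.05)),2))
      except Exception as e: print(e)
E
python3 wa.py 1
```

```text
0.12 top 45 [ 0.64 -0.15  0.   -1.  ]
0.12 top 60 [ 0.75 -0.2   0.   -1.  ]
0.12 top 70 [ 0.81 -0.25  0.   -0.5 ]
0.12 top 80 [ 0.87 -0.35  0.   -0.5 ]
0.12 top 90 [ 0.8 -0.3  0.   0. ]
0.12 scene 45 [ 0.49 -0.1   0.    0.5 ]
0.12 scene 60 [ 0.77 -0.15  0.    0.5 ]
0.12 scene 70 [ 0.8  -0.25  0.    1.  ]
0.12 scene 80 [ 0.81 -0.25  0.    1.  ]
0.12 scene 90 [ 0.8  -0.25  0.    1.  ]
-0.12 top 45 [ 0.63 -0.35  0.   -1.  ]
-0.12 top 60 [ 0.77 -0.2  -0.5  -0.5 ]
-0.12 top 70 [ 0.8 -0.2 -0.5 -0.5]
-0.12 top 80 [ 0.78 -0.15 -0.5  -0.5 ]
-0.12 top 90 [ 0.71 -0.1  -0.5  -0.5 ]
-0.12 scene 45 [ 0.78  0.    0.   -0.5 ]
-0.12 scene 60 [ 0.82 -0.1   0.    0.  ]
-0.12 scene 70 [ 0.83 -0.2   0.    0.  ]
-0.12 scene 80 [ 0.81 -0.15  0.    0.  ]
-0.12 scene 90 [ 0.76 -0.15  0.    0.  ]
```

Call:
{"op": "servo_tool", "data": {"plan": [[0.73,0.4,0,0,0,0.18],[0.73,0.4,0,0,0,0.18],[0.73,0.4,0,0,0,0.18],[0.73,0.4,0,0,0,0.18],[0.73,0.4,0,0,0,0.18],[0.73,0.4,0,0,0,0.18],[0.73,0.4,0,0,0,0.18],[0.73,0.4,0,0,0,0.18],[0.73,0.4,0,0,0,0.18],[0.69,0.44,0,0,0,0.18]], "claw": 40, "grip_force": 80}}

```text
clock: 10.2
tcp_pos: [0.6483, 0.0521, 0.2009]
tool_rot: [-2.165, -2.275, 0.002]
force: [-1.0, -0.5, 0.3]
grip_width: 0.0398
grasp_force: 0.0
```

Call:
{"op": "servo_tool", "data": {"plan": [[0,0,0,0,0,0.18],[0,0,0,0,0,0.18],[0,0,0,0,0,0.18],[0,0,0,0,0,0.18],[0,0,0,0,0,0.18],[0,0,0,0,0,0.16],[0,0,-0.2,0,0,0],[0,0,-0.2,0,0,0],[0,0,0,0,0,0],[0,0,0,0,0,0]]}}

```text
clock: 11.45
tcp_pos: [0.6483, 0.0518, 0.1923]
tool_rot: [-0.728, -3.056, 0.0]
force: [0.1, 0.1, -0.1]
grip_width: 0.04
grasp_force: 0.0
```

```bash
python3 st.py
python3 - <<'E'
from h import *
T=dict(np.load("top0.npz"));print("can",ray(T,(540/1.5,240/1.5),.13))
E
```

```text
t 11.45 tcp [0.6483 0.0518 0.1923] clampxy -0.0027 0.1199 toolx ang-clamp 2.857 F [ 0.1  0.1 -0.1] Tq [-0.005 -0.03  -0.02 ] w 0.04 gf 0.0 j [ 0.01  0.4   1.61 -0.    1.13 -1.09] zax [-0. -0. -1.]
can [ 0.62187036 -0.32467929  0.13      ]
```

Call:
{"op": "servo_tool", "data": {"plan": [[0.03,0,-0.4,0,0,0],[0.03,-0.01,-0.4,0,0,0],[0.03,0,-0.4,0,0,0],[0.01,-0.01,-0.3,0,0,0],[0,0,-0.3,0,0,0],[0,0,-0.15,0,0,0],[0,0,-0.14,0,0,0],[0,0,0,0,0,0],[0,0,0,0,0,0],[0,0,0,0,0,0]]}}

```text
clock: 12.7
tcp_pos: [0.6511, 0.0513, 0.1407]
tool_rot: [0.726, 3.056, 0.0]
force: [-0.8, 0.2, -0.8]
grip_width: 0.0401
grasp_force: 0.0
```

```bash
python3 st.py
```

```text
t 12.7 tcp [0.6511 0.0513 0.1407] clampxy 0.0001 0.1199 toolx ang-clamp 2.857 F [-0.8  0.2 -0.8] Tq [ 0.033  0.034 -0.004] w 0.0401 gf 0.0 j [ 0.01  0.46  1.64 -0.    1.04 -1.09] zax [ 0.001 -0.    -1.   ]
```

Call:
{"op": "servo_tool", "data": {"plan": [[0,0,0,0,0,0],[0,0,0,0,0,0],[0,0,0,0,0,0],[0,0,0,0,0,0],[0,0,0,0,0,-0.13],[0,0,0,0,0,-0.13],[0,0,0,0,0,-0.13],[0,0,0,0,0,-0.13],[0,0,0,0,0,-0.13],[0,0,0,0,0,-0.13]], "claw": 0, "grip_force": 80}}

```text
clock: 13.95
tcp_pos: [0.6518, 0.0529, 0.1409]
tool_rot: [1.838, 2.547, 0.005]
force: [2.1, 5.5, 0.7]
grip_width: 0.013
grasp_force: 78.0
```

```bash
python3 st.py
```

```text
t 13.95 tcp [0.6518 0.0529 0.1409] clampxy 0.0005 0.1215 toolx ang-clamp 2.074 F [2.1 5.5 0.7] Tq [ 0.687 -0.148  0.285] w 0.013 gf 78.0 j [ 0.01  0.47  1.64  0.    1.04 -0.31] zax [ 0.002  0.002 -1.   ]
```

Call:
{"op": "servo_tool", "data": {"plan": [[0,0,0,0,0,0],[0,0,0,0,0,0],[0,0,0.8,0,0,0],[0,0,0.9,0,0,0],[-0.174,-0.95,0,0,0,0.09],[-0.174,-0.95,0,0,0,0.09],[-0.174,-0.95,0,0,0,0.09],[-0.174,-0.95,0,0,0,0.09],[-0.174,-0.95,0,0,0,0.09],[-0.174,-0.95,0,0,0,0.09]], "claw": 40}}

```text
clock: 15.2
tcp_pos: [0.6251, -0.0924, 0.1846]
tool_rot: [1.081, 2.948, -0.0]
force: [0.2, 0.1, -0.3]
grip_width: 0.0401
grasp_force: 0.0
```

Call:
{"op": "servo_tool", "data": {"plan": [[-0.174,-0.95,0,0,0,0.09],[-0.174,-0.95,0,0,0,0.09],[-0.174,-0.95,0,0,0,0.09],[-0.174,-0.83,0,0,0,0.09],[0,0,-0.4,0,0,0],[0,0,-0.4,0,0,0],[0,0,-0.4,0,0,0],[0,0,-0.3,0,0,0],[0,0,-0.2,0,0,0],[0,0,0,0,0,0]]}}

```text
clock: 16.45
tcp_pos: [0.6071, -0.1828, 0.1396]
tool_rot: [-0.541, -3.093, -0.0]
force: [0.2, -0.0, -0.2]
grip_width: 0.0395
grasp_force: 0.0
```

```bash
python3 st.py
```

```text
t 16.45 tcp [ 0.6071 -0.1828  0.1396] clampxy -0.0007 -0.1183 toolx ang-clamp 2.978 F [ 0.2 -0.  -0.2] Tq [-0.002 -0.012 -0.038] w 0.0395 gf 0.0 j [-0.36  0.43  1.69 -0.    1.02 -1.59] zax [-0.001  0.    -1.   ]
```

Call:
{"op": "servo_tool", "data": {"plan": [[0,0,0,0,0,0],[0,0,0,0,0,0],[0,0,0,0,0,0],[0,0,0,0,0,0],[0,0,0,0,0,-0.16],[0,0,0,0,0,-0.16],[0,0,0,0,0,-0.16],[0,0,0,0,0,-0.16],[0,0,0,0,0,-0.16],[0,0,0,0,0,-0.16]], "claw": 0}}

```text
clock: 17.7
tcp_pos: [0.6079, -0.183, 0.141]
tool_rot: [1.915, 2.49, 0.001]
force: [0.6, 2.4, 2.8]
grip_width: 0.0127
grasp_force: 77.9
```

```bash
python3 st.py
```

```text
t 17.7 tcp [ 0.6079 -0.183   0.141 ] clampxy 0.0001 -0.1183 toolx ang-clamp 2.013 F [0.6 2.4 2.8] Tq [0.257 0.04  0.262] w 0.0127 gf 77.9 j [-0.36  0.43  1.68  0.    1.02 -0.62] zax [ 0.001 -0.    -1.   ]
```

Call:
{"op": "servo_tool", "data": {"plan": [[0,0,0,0,0,0],[0,0,0,0,0,0],[0,0,0.8,0,0,0],[0,0,0.9,0,0,0],[0.176,0.95,0,0,0,0.01],[0.176,0.95,0,0,0,0.01],[0.176,0.95,0,0,0,0.01],[0.176,0.95,0,0,0,0.01],[0.176,0.95,0,0,0,0.01],[0.176,0.95,0,0,0,0.01]], "claw": 40}}

```text
clock: 18.95
tcp_pos: [0.6345, -0.0401, 0.1845]
tool_rot: [1.832, 2.55, 0.001]
force: [0.5, -0.7, -0.1]
grip_width: 0.0399
grasp_force: 0.0
```

Call:
{"op": "servo_tool", "data": {"plan": [[0.176,0.95,0,0,0,0],[0.176,0.95,0,0,0,0],[0.176,0.95,0,0,0,0],[0.176,0.88,0,0,0,0],[0,0,-0.4,0,0,0],[0,0,-0.4,0,0,0],[0,0,-0.4,0,0,0],[0,0,-0.3,0,0,0],[0,0,-0.2,0,0,0],[0,0,0,0,0,0]]}}

```text
clock: 20.2
tcp_pos: [0.651, 0.0523, 0.1397]
tool_rot: [-1.834, -2.55, 0.001]
force: [0.6, -0.2, 0.6]
grip_width: 0.0401
grasp_force: 0.0
```

```bash
python3 st.py
```

```text
t 20.2 tcp [0.651  0.0523 0.1397] clampxy -0.0001 0.1208 toolx ang-clamp 2.077 F [ 0.6 -0.2  0.6] Tq [ 0.034 -0.033 -0.034] w 0.0401 gf 0.0 j [ 0.01  0.47  1.64 -0.    1.04 -0.31] zax [-0.001 -0.    -1.   ]
```

Call:
{"op": "servo_tool", "data": {"plan": [[0,0,0,0,0,0],[0,0,0,0,0,0],[0,0,0,0,0,0],[0,0,0,0,0,0],[0,0,0,0,0,-0.11],[0,0,0,0,0,-0.11],[0,0,0,0,0,-0.11],[0,0,0,0,0,-0.11],[0,0,0,0,0,-0.11],[0,0,0,0,0,-0.11]], "claw": 0}}

```text
clock: 21.45
tcp_pos: [0.6518, 0.0526, 0.141]
tool_rot: [2.563, 1.816, 0.001]
force: [-0.3, -0.5, 2.5]
grip_width: 0.0128
grasp_force: 78.9
```

```bash
python3 st.py
```

```text
t 21.45 tcp [0.6518 0.0526 0.141 ] clampxy 0.0006 0.1213 toolx ang-clamp 1.415 F [-0.3 -0.5  2.5] Tq [0.029 0.027 0.216] w 0.0128 gf 78.9 j [ 0.01  0.47  1.63 -0.    1.04  0.35] zax [ 0.001 -0.    -1.   ]
```

Call:
{"op": "servo_tool", "data": {"plan": [[0,0,0,0,0,0],[0,0,0,0,0,0],[0,0,0.8,0,0,0],[0,0,0.9,0,0,0],[-0.176,-0.95,0,0,0,0.1],[-0.176,-0.95,0,0,0,0.1],[-0.176,-0.95,0,0,0,0.1],[-0.176,-0.95,0,0,0,0.1],[-0.176,-0.95,0,0,0,0.1],[-0.176,-0.95,0,0,0,0.1]], "claw": 40}}

```text
clock: 22.7
tcp_pos: [0.6254, -0.0909, 0.1846]
tool_rot: [1.904, 2.497, 0.001]
force: [0.1, 0.2, 0.3]
grip_width: 0.0399
grasp_force: 0.0
```

Call:
{"op": "servo_tool", "data": {"plan": [[-0.176,-0.95,0,0,0,0],[-0.176,-0.95,0,0,0,0],[-0.176,-0.95,0,0,0,0],[-0.176,-0.88,0,0,0,0],[0,0,-0.4,0,0,0],[0,0,-0.4,0,0,0],[0,0,-0.4,0,0,0],[0,0,-0.3,0,0,0],[0,0,-0.2,0,0,0],[0,0,0,0,0,0]]}}

```text
clock: 23.95
tcp_pos: [0.6071, -0.1828, 0.1397]
tool_rot: [-1.909, -2.494, 0.0]
force: [-0.4, 1.7, -0.7]
grip_width: 0.0399
grasp_force: 0.0
```

```bash
python3 st.py
```

```text
t 23.95 tcp [ 0.6071 -0.1828  0.1397] clampxy -0.0006 -0.1183 toolx ang-clamp 2.018 F [-0.4  1.7 -0.7] Tq [-0.009  0.022 -0.002] w 0.0399 gf 0.0 j [-0.36  0.43  1.68  0.    1.02 -0.63] zax [-0.001  0.    -1.   ]
```

Call:
{"op": "servo_tool", "data": {"plan": [[0,0,0,0,0,0],[0,0,0,0,0,0],[0,0,0,0,0,0],[0,0,0,0,0,0],[0,0,0,0,0,-0.11],[0,0,0,0,0,-0.11],[0,0,0,0,0,-0.11],[0,0,0,0,0,-0.11],[0,0,0,0,0,-0.11],[0,0,0,0,0,-0.11]], "claw": 0}}

```text
clock: 25.2
tcp_pos: [0.6079, -0.1832, 0.141]
tool_rot: [2.616, 1.738, 0.001]
force: [0.2, 0.9, 2.9]
grip_width: 0.0128
grasp_force: 78.7
```

```bash
python3 st.py
```

```text
t 25.2 tcp [ 0.6079 -0.1832  0.141 ] clampxy 0.0001 -0.1186 toolx ang-clamp 1.355 F [0.2 0.9 2.9] Tq [0.147 0.002 0.266] w 0.0128 gf 78.7 j [-0.36  0.43  1.68 -0.    1.02  0.04] zax [ 0.001 -0.001 -1.   ]
```

Call:
{"op": "servo_tool", "data": {"plan": [[0,0,0,0,0,0],[0,0,0,0,0,0],[0,0,0.8,0,0,0],[0,0,0.9,0,0,0],[0.176,0.95,0,0,0,0.01],[0.176,0.95,0,0,0,0.01],[0.176,0.95,0,0,0,0.01],[0.176,0.95,0,0,0,0.01],[0.176,0.95,0,0,0,0.01],[0.176,0.95,0,0,0,0.01]], "claw": 40}}

```text
clock: 26.45
tcp_pos: [0.6345, -0.0401, 0.1845]
tool_rot: [2.56, 1.819, 0.002]
force: [0.2, 0.5, -0.4]
grip_width: 0.0399
grasp_force: 0.0
```

Call:
{"op": "servo_tool", "data": {"plan": [[0.176,0.95,0,0,0,0],[0.176,0.95,0,0,0,0],[0.176,0.95,0,0,0,0],[0.176,0.88,0,0,0,0],[0,0,-0.4,0,0,0],[0,0,-0.4,0,0,0],[0,0,-0.4,0,0,0],[0,0,-0.3,0,0,0],[0,0,-0.2,0,0,0],[0,0,0,0,0,0]]}}

```text
clock: 27.7
tcp_pos: [0.6511, 0.0523, 0.1397]
tool_rot: [-2.561, -1.818, 0.001]
force: [-0.3, -0.3, -0.7]
grip_width: 0.0402
grasp_force: 0.0
```

Call:
{"op": "servo_tool", "data": {"plan": [[0,0,0,0,0,0],[0,0,0,0,0,0],[0,0,0,0,0,0],[0,0,0,0,0,0],[0,0,0,0,0,-0.06],[0,0,0,0,0,-0.06],[0,0,0,0,0,-0.06],[0,0,0,0,0,-0.06],[0,0,0,0,0,-0.06],[0,0,0,0,0,-0.06]], "claw": 0}}

```text
clock: 28.95
tcp_pos: [0.6517, 0.0526, 0.141]
tool_rot: [2.845, 1.33, 0.001]
force: [-0.8, -0.5, 1.8]
grip_width: 0.013
grasp_force: 79.1
```

```bash
python3 st.py
```

```text
t 28.95 tcp [0.6517 0.0526 0.141 ] clampxy 0.0005 0.1213 toolx ang-clamp 1.057 F [-0.8 -0.5  1.8] Tq [0.017 0.134 0.211] w 0.013 gf 79.1 j [ 0.01  0.47  1.64 -0.    1.04  0.71] zax [ 0.001 -0.    -1.   ]
```

Call:
{"op": "servo_tool", "data": {"plan": [[0,0,0,0,0,-0.02],[0,0,0,0,0,-0.02],[0,0,0,0,0,-0.02],[0,0,0,0,0,-0.02],[0,0,0,0,0,-0.02],[0,0,0,0,0,-0.02],[0,0,0,0,0,-0.02],[0,0,0,0,0,-0.02],[0,0,0,0,0,-0.02],[0,0,0,0,0,-0.02]]}}

```text
clock: 30.2
tcp_pos: [0.6517, 0.0526, 0.141]
tool_rot: [2.964, 1.039, 0.001]
force: [-1.3, 0.4, 5.6]
grip_width: 0.013
grasp_force: 79.5
```

Run:
```python
from st import st
from rig import eyes
st()
for i in range(3): eyes.camera("top"); st()
```

```text
t 30.2 tcp [0.6517 0.0526 0.141 ] clampxy 0.0004 0.1213 toolx ang-clamp 0.857 F [-1.3  0.4  5.6] Tq [0.01  0.183 0.294] w 0.013 gf 79.5 j [0.01 0.47 1.64 0.   1.04 0.91] zax [ 0.001  0.    -1.   ]
t 30.25 tcp [0.6517 0.0526 0.141 ] clampxy 0.0005 0.1213 toolx ang-clamp 0.856 F [-2.2 -0.2  5.8] Tq [-0.001  0.215  0.143] w 0.0128 gf 79.5 j [0.01 0.47 1.63 0.   1.04 0.91] zax [ 0.001  0.    -1.   ]
t 30.3 tcp [0.6517 0.0526 0.141 ] clampxy 0.0004 0.1213 toolx ang-clamp 0.857 F [-1.8 -0.3  5.8] Tq [0.004 0.216 0.158] w 0.0127 gf 79.5 j [0.01 0.47 1.64 0.   1.04 0.91] zax [ 0.001  0.    -1.   ]
t 30.35 tcp [0.6517 0.0526 0.141 ] clampxy 0.0004 0.1213 toolx ang-clamp 0.857 F [-1.9 -0.5  5. ] Tq [-0.031  0.191  0.154] w 0.0128 gf 79.5 j [0.01 0.47 1.64 0.   1.04 0.91] zax [ 0.001  0.    -1.   ]
```

Call:
{"op": "servo_tool", "data": {"plan": [[0,0,0,0,0,0],[0,0,0,0,0,0],[0,0,0.8,0,0,0],[0,0,0.9,0,0,0],[-0.176,-0.95,0,0,0,0.083],[-0.176,-0.95,0,0,0,0.083],[-0.176,-0.95,0,0,0,0.083],[-0.176,-0.95,0,0,0,0.083],[-0.176,-0.95,0,0,0,0.083],[-0.176,-0.95,0,0,0,0.083]], "claw": 40}}

```text
clock: 31.6
tcp_pos: [0.6254, -0.0908, 0.1844]
tool_rot: [2.613, 1.741, 0.002]
force: [0.2, -0.3, 0.0]
grip_width: 0.0399
grasp_force: 0.0
```

Call:
{"op": "servo_tool", "data": {"plan": [[-0.176,-0.95,0,0,0,0],[-0.176,-0.95,0,0,0,0],[-0.176,-0.95,0,0,0,0],[-0.176,-0.88,0,0,0,0],[0,0,-0.4,0,0,0],[0,0,-0.4,0,0,0],[0,0,-0.4,0,0,0],[0,0,-0.3,0,0,0],[0,0,-0.2,0,0,0],[0,0,0,0,0,0]]}}

```text
clock: 32.85
tcp_pos: [0.6071, -0.1828, 0.1396]
tool_rot: [-2.616, -1.738, 0.001]
force: [0.3, -0.7, -0.5]
grip_width: 0.0404
grasp_force: 0.0
```

Call:
{"op": "servo_tool", "data": {"plan": [[0,0,0,0,0,0],[0,0,0,0,0,0],[0,0,0,0,0,0],[0,0,0,0,0,-0.02],[0,0,0,0,0,-0.05],[0,0,0,0,0,-0.05],[0,0,0,0,0,-0.05],[0,0,0,0,0,-0.05],[0,0,0,0,0,-0.02],[0,0,0,0,0,-0.02]], "claw": 0}}

```text
clock: 34.1
tcp_pos: [0.6077, -0.1833, 0.1409]
tool_rot: [2.82, 1.384, 0.001]
force: [-0.6, -0.3, 4.6]
grip_width: 0.0126
grasp_force: 79.2
```

```bash
python3 st.py
```

```text
t 34.1 tcp [ 0.6077 -0.1833  0.1409] clampxy 0.0 -0.1187 toolx ang-clamp 1.095 F [-0.6 -0.3  4.6] Tq [0.102 0.151 0.3  ] w 0.0126 gf 79.2 j [-0.36  0.43  1.68 -0.    1.02  0.3 ] zax [ 0.001 -0.    -1.   ]
```

Call:
{"op": "servo_tool", "data": {"plan": [[0,0,0,0,0,-0.02],[0,0,0,0,0,-0.02],[0,0,0,0,0,-0.02],[0,0,0,0,0,-0.02],[0,0,0,0,0,-0.02],[0,0,0,0,0,-0.02],[0,0,0,0,0,-0.02],[0,0,0,0,0,-0.02],[0,0,0,0,0,-0.02],[0,0,0,0,0,-0.02]]}}

```text
clock: 35.35
tcp_pos: [0.6077, -0.1833, 0.141]
tool_rot: [2.944, 1.095, 0.001]
force: [-1.0, 0.9, 5.5]
grip_width: 0.0132
grasp_force: 79.4
```

```bash
python3 st.py
```

```text
t 35.35 tcp [ 0.6077 -0.1833  0.141 ] clampxy 0.0 -0.1187 toolx ang-clamp 0.895 F [-1.   0.9  5.5] Tq [0.112 0.133 0.286] w 0.0132 gf 79.4 j [-0.36  0.43  1.68  0.    1.02  0.5 ] zax [ 0.001 -0.    -1.   ]
```

Call:
{"op": "servo_tool", "data": {"plan": [[0,0,0,0,0,0],[0,0,0,0,0,0],[0,0,0.8,0,0,0],[0,0,0.9,0,0,0],[0.176,0.95,0,0,0,-0.01],[0.176,0.95,0,0,0,-0.01],[0.176,0.95,0,0,0,-0.01],[0.176,0.95,0,0,0,-0.01],[0.176,0.95,0,0,0,0],[0.176,0.95,0,0,0,0]], "claw": 40}}

```text
clock: 36.6
tcp_pos: [0.6345, -0.04, 0.1843]
tool_rot: [2.965, 1.037, 0.003]
force: [0.8, 0.2, 0.4]
grip_width: 0.0398
grasp_force: 0.0
```

Call:
{"op": "servo_tool", "data": {"plan": [[0.176,0.95,0,0,0,0],[0.176,0.95,0,0,0,0],[0.176,0.95,0,0,0,0],[0.176,0.88,0,0,0,0],[0,0,-0.4,0,0,0],[0,0,-0.4,0,0,0],[0,0,-0.4,0,0,0],[0,0,-0.3,0,0,0],[0,0,-0.2,0,0,0],[0,0,0,0,0,0]]}}

```text
clock: 37.85
tcp_pos: [0.651, 0.0523, 0.1397]
tool_rot: [-2.965, -1.036, 0.002]
force: [0.2, -0.7, 0.5]
grip_width: 0.04
grasp_force: 0.0
```

Call:
{"op": "servo_tool", "data": {"plan": [[0,0,0,0,0,0],[0,0,0,0,0,0],[0,0,0,0,0,0],[0,0,0,0,0,-0.02],[0,0,0,0,0,-0.02],[0,0,0,0,0,-0.02],[0,0,0,0,0,-0.02],[0,0,0,0,0,-0.02],[0,0,0,0,0,-0.02],[0,0,0,0,0,-0.02]], "claw": 0}}

```text
clock: 39.1
tcp_pos: [0.6517, 0.0527, 0.141]
tool_rot: [3.031, 0.826, 0.001]
force: [-1.5, 1.1, 5.3]
grip_width: 0.0127
grasp_force: 79.6
```

```bash
python3 st.py
```

```text
t 39.1 tcp [0.6517 0.0527 0.141 ] clampxy 0.0005 0.1214 toolx ang-clamp 0.714 F [-1.5  1.1  5.3] Tq [0.096 0.242 0.317] w 0.0127 gf 79.6 j [0.01 0.47 1.63 0.   1.04 1.05] zax [ 0.001  0.    -1.   ]
```

Call:
{"op": "servo_tool", "data": {"plan": [[0,0,0,0,0,-0.015],[0,0,0,0,0,-0.015],[0,0,0,0,0,-0.015],[0,0,0,0,0,-0.015],[0,0,0,0,0,-0.015],[0,0,0,0,0,-0.015],[0,0,0,0,0,-0.015],[0,0,0,0,0,-0.015],[0,0,0,0,0,-0.015],[0,0,0,0,0,-0.015]]}}

```text
clock: 40.35
tcp_pos: [0.6517, 0.0527, 0.141]
tool_rot: [3.084, 0.597, 0.001]
force: [-1.8, 0.0, 5.6]
grip_width: 0.0125
grasp_force: 79.7
```

```bash
python3 st.py
```

```text
t 40.35 tcp [0.6517 0.0527 0.141 ] clampxy 0.0004 0.1214 toolx ang-clamp 0.565 F [-1.8  0.   5.6] Tq [0.108 0.237 0.353] w 0.0125 gf 79.7 j [0.01 0.47 1.64 0.   1.04 1.2 ] zax [ 0.001  0.    -1.   ]
```

Call:
{"op": "servo_tool", "data": {"plan": [[0,0,0,0,0,0],[0,0,0,0,0,0],[0,0,0.8,0,0,0],[0,0,0.9,0,0,0],[-0.176,-0.95,0,0,0,0.055],[-0.176,-0.95,0,0,0,0.055],[-0.176,-0.95,0,0,0,0.055],[-0.176,-0.95,0,0,0,0.055],[-0.176,-0.95,0,0,0,0.055],[-0.176,-0.95,0,0,0,0.055]], "claw": 40}}

```text
clock: 41.6
tcp_pos: [0.6255, -0.0909, 0.1844]
tool_rot: [2.942, 1.098, 0.003]
force: [0.5, 0.0, -0.6]
grip_width: 0.0402
grasp_force: 0.0
```

Call:
{"op": "servo_tool", "data": {"plan": [[-0.176,-0.95,0,0,0,0],[-0.176,-0.95,0,0,0,0],[-0.176,-0.95,0,0,0,0],[-0.176,-0.88,0,0,0,0],[0,0,-0.4,0,0,0],[0,0,-0.4,0,0,0],[0,0,-0.4,0,0,0],[0,0,-0.3,0,0,0],[0,0,-0.2,0,0,0],[0,0,0,0,0,0]]}}

```text
clock: 42.85
tcp_pos: [0.6071, -0.1828, 0.1396]
tool_rot: [-2.943, -1.096, 0.001]
force: [0.6, 0.1, 0.6]
grip_width: 0.0401
grasp_force: 0.0
```

Call:
{"op": "servo_tool", "data": {"plan": [[0,0,0,0,0,0],[0,0,0,0,0,0],[0,0,0,0,0,0],[0,0,0,0,0,-0.02],[0,0,0,0,0,-0.02],[0,0,0,0,0,-0.02],[0,0,0,0,0,-0.02],[0,0,0,0,0,-0.02],[0,0,0,0,0,-0.02],[0,0,0,0,0,-0.02]], "claw": 0}}

```text
clock: 44.1
tcp_pos: [0.6077, -0.1832, 0.141]
tool_rot: [3.014, 0.886, 0.001]
force: [-0.7, 1.0, 5.1]
grip_width: 0.0129
grasp_force: 79.6
```

```bash
python3 st.py
```

```text
t 44.1 tcp [ 0.6077 -0.1832  0.141 ] clampxy -0.0 -0.1186 toolx ang-clamp 0.754 F [-0.7  1.   5.1] Tq [0.23  0.223 0.349] w 0.0129 gf 79.6 j [-0.36  0.43  1.68  0.    1.02  0.64] zax [ 0.001 -0.    -1.   ]
```

Call:
{"op": "servo_tool", "data": {"plan": [[0,0,0,0,0,0],[0,0,0,0,0,0],[0,0,0,0,0,0],[0,0,0,0,0,0],[0,0,0,0,0,0],[0,0,0,0,0,-0.015],[0,0,0,0,0,-0.015],[0,0,0,0,0,-0.015],[0,0,0,0,0,-0.015],[0,0,0,0,0,-0.015]]}}

```text
clock: 45.35
tcp_pos: [0.6077, -0.1832, 0.1409]
tool_rot: [3.045, 0.773, 0.001]
force: [-0.9, 1.4, 4.7]
grip_width: 0.0126
grasp_force: 79.6
```

```bash
python3 st.py
```

```text
t 45.35 tcp [ 0.6077 -0.1832  0.1409] clampxy -0.0 -0.1186 toolx ang-clamp 0.68 F [-0.9  1.4  4.7] Tq [0.167 0.174 0.399] w 0.0126 gf 79.6 j [-0.36  0.43  1.68  0.    1.02  0.71] zax [ 0.001 -0.    -1.   ]
```

Call:
{"op": "servo_tool", "data": {"plan": [[0,0,0,0,0,0],[0,0,0,0,0,0],[0,0,0,0,0,0],[0,0,0.8,0,0,0],[0,0,0.9,0,0,0],[-0.5,0,1,0,0,0],[-1,0,1,0,0,0],[-1,0,0.5,0,0,0],[-1,0,0,0,0,0],[-1,0,0,0,0,0]], "claw": 40}}

```text
clock: 46.6
tcp_pos: [0.4948, -0.1835, 0.2474]
tool_rot: [3.043, 0.773, 0.004]
force: [-0.1, 0.1, 0.2]
grip_width: 0.0399
grasp_force: 0.0
```

Call:
{"op": "servo_tool", "data": {"plan": [[-1,-1,0,0,0,0],[-1,-1,0,0,0,0],[-0.5,-1,0,0,0,0],[0,-1,0,0,0,0],[0,-1,0,0,0,0],[0,-1,0,0,0,0],[0,0,0,0,0,0],[0,0,0,0,0,0],[0,0,0,0,0,0],[0,0,0,0,0,0]]}}

```text
clock: 47.85
tcp_pos: [0.4324, -0.3325, 0.2452]
tool_rot: [-3.044, -0.775, 0.0]
force: [0.4, 0.2, 0.1]
grip_width: 0.0402
grasp_force: 0.0
```

```bash
python3 - <<'E'
from rig import eyes
import cv2,numpy as np
from h import *
p=np.load("clamp.npy")
# overlay predictions: bar top at z .0858 level, cover home
B=np.array([[a*.017,b*.095,.0858] for a,b in((-1,-1),(1,-1),(1,1),(-1,1))])
K=np.array([[-.005+a*.075,b*.08-.004,.038] for a,b in((-1,-1),(1,-1),(1,1),(-1,1))])
o=[]
for n in("scene","top"):
    c=eyes.camera(n);np.savez(f"{n}2.npz",**c);k=8 if 0 else 4
    q=proj(c,c2w(p,[[0,0,.05]]))[0].astype(int);x0,y0=q[0]-50,q[1]-70
    im=cv2.resize(c["color"][y0-0:y0+140,x0-45:x0+145-0,::-1] if 0 else c["color"][y0:y0+140,x0:x0+100,::-1],None,fx=4,fy=4,interpolation=cv2.INTER_CUBIC)
    for P,col in((B,(0,0,255)),(K,(0,255,0))):
        r=((proj(c,c2w(p,P))-[x0,y0]+.5)*4).astype(np.int32);cv2.polylines(im,[r],True,col,1)
    o.append(im)
cv2.imwrite("pics/f.png",np.hstack(o))
E
python3 st.py
```

```text
t 47.95 tcp [ 0.4325 -0.3327  0.2453] clampxy -0.1452 -0.2974 toolx ang-clamp 0.681 F [-0.4 -0.2  0.4] Tq [0.037 0.01  0.025] w 0.0402 gf 0.0 j [-0.74  0.15  1.82  0.    1.17  0.34] zax [-0.  0. -1.]
```

View pics/f.png

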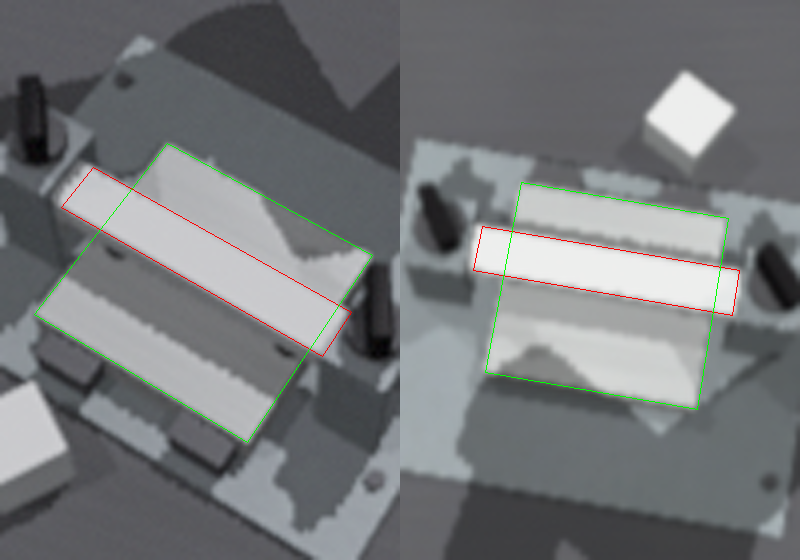

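The picture shows the cover matching the predicted home outline (green), flush with both stops. The bar matches a level bar at the expected height (red), and the robot is clear of everything.

```bash
python3 -c "
from rig import ctrl
print(ctrl.hand_in())"
```

```text
the job is handed in; nothing more can be done
None
```

The cover is home against both stops and the bar finished level: both knobs were turned about 2.3 rad in alternating steps, with the two ends never more than about 4 mm apart. Judging by knob torque, the feet press with about 60 N, and the job was handed in at 48 s.

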